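# Hang the chalk pail on the accessory rail

## Robot

A 6-joint arm with a two-finger parallel gripper is mounted at the origin on the work surface. World frame = base frame: x ahead of the robot, y to its left, z up, the work surface at z = 0. Lengths are in m, angles in rad, forces in N, time in s.
With the tool pointing down it reaches from about 0.3 to 1 m from the base axis. Payload 5.1 kg.
Tool frame: the origin (TCP) lies on the centre line of the jaws, within the pads' length; the fingertips stand 17 mm ahead of it and the grasp point (between the pads) lies 2 mm behind it; z points along the fingers, y is the line along which they close (so a half turn about z gives the same grasp; the last joint's range is limited). The gripper opens to 95 mm and grips with 3 to 60 N. Pads are 20 mm wide; open, the fingers measure 119 mm over their backs; the gripper's body (75 mm by 180 mm) begins 59 mm behind the grasp point.
Start: joints at [1.201, 0.124, 1.65, -0, 1.367, -0.083], TCP at [0.184, 0.623, 0.232] pointing down, gripper open.
Joint ranges: [-2.61, 2.61], [-1.02, 2.33], [0.03, 2.71], [-1.35, 4.49], [0.32, 2.68], [-2.91, 2.91]. Speed limits (rad/s): [2.57, 2.57, 3.14, 3.14, 3.14, 3.14].

## Interface

Orientations are given as a rotation vector (axis times angle).
In Python, from rig import goto, move_linear, goto_joints, gripper_to, hold, inverse_kinematics, sense, capture, IKError, close_job, trace, place_of gives the robot as it stands. Calls block until the motion is done:
- goto(position, orientation): joint-space move of the TCP to a pose.
- move_linear(position, feed=0.15, ori=None, max_force=None): straight line of the TCP; ori=None keeps the orientation; feed is the mean speed in m/s. With max_force (N) it stops when the force on the tool has changed by that much, and returns True; else False.
- goto_joints(angles): joint-space move.
- gripper_to(opening, grip_force=None): finger opening in m; grip_force is the grip in N (None keeps the last); returns when the fingers have stopped.
- hold(seconds).
- inverse_kinematics(position, orientation): joint angles nearest the present ones, or None.
- sense(): the state.
- capture(name): name is "side" or "top" or "wrist"; returns a dict with "img" (384x512x3 uint8, blue, green, red), "K" (3x3 intrinsics, pixels), "rvec" (rotation vector, rad) and "tvec" (3), from world to camera coordinates, as OpenCV has them; the wrist camera has in their place "T_tool_cam" (4x4, takes a point from camera to tool coordinates, whose origin is the TCP and whose axes are the flange's). Camera axes: x right, y down, z forward; pixel columns grow to the right and rows downward; lengths in m; the calibration is good to about 2 mm. A picture is of the moment at which its call begins: read the wrist's pose just before it. There is no depth.
A pose or a line that the arm cannot do raises IKError and nothing moves.
- close_job(): hands the job in; it is judged then, once.
Trained networks look in a picture, given as the dict that the camera call returned (one of the last four; its "shot" number tells which), for a name from the list of things; names that differ only in an ending like _2 or _b are one class to them, and where a whole thing is asked for, a point or a joint stands for the part that bears it (a point fixed in the world has none). Each returns a list of dicts, best first, with "conf" (0 to 1); they miss things now and then, are a little off and sometimes report something else, mostly with a low value. They report only what shows in the picture. A call takes as long as a camera call. They do not tell look-alikes from the thing itself.
- trace(query, picture): "pixels" (384x512 bool, what is visible of it) and "at" ([row, column] in pixels, amid what is visible of it).
- place_of(query, picture): "at" ([row, column] in pixels: a listed point, or the origin of a listed thing).
The state is a dict: "time": time; "joint_pos": joint angles; "dq": joint speeds; "joint_efforts": joint torques, N m; "tool_pos": TCP position; "ee_rot": TCP orientation; "ft_force": force on the tool from outside, world axes, zero at the start; "moment": the same for the moment, N m; "finger_gap": finger opening in m; "grip_force": force on a finger pad.
Only numpy, scipy, OpenCV 4.12 (cv2) and the standard library are available. Lean on these libraries where they do the work, as an engineer would, in place of code of your own. Each camera call takes 0.05 s, during which the arm holds its last target. There are 200 camera calls.

## Task

Swing the chalk pail's bail up until it stands upright by itself with the pail still on the bench, and let go of it. Then take hold of the bail again so that the middle of its crown is free, carry the pail upright, and gently hang it by the crown on the empty hook of the rail, chalk still inside. Do not disturb the dumbbell, the shaker bottle or the bar collar.

Things in the scene. Friction and masses are not known exactly. Their poses are not given: they have to be found in the camera images.
- pail: Small round bare-metal chalk pail, loose, about 0.75 kg in all, open on top, 100 mm high, outer radius 52 mm at the bottom and 60 mm at the rim. Origin: centre of its underside; z up. Its ears carry the bail at y = +66 and -66 mm, 88 mm above the underside; the bail's hinge line is the pail's y axis direction.
- pail_mid (a point): Centre of the pail, on its axis, 50 mm above its underside; axes as the pail's.
- bail (a joint): Angle of the bail about its hinge line (rad): 0 upright over the pail's axis, positive leaning towards the pail's +x side, limits -1.3 and 1.3. It starts lying over on the +x side at about 1.3, its crown about 45 mm beyond the rim and about 20 mm higher than the rim. The hinge has a little friction (0.02 N m): let go within about 0.25 rad of upright the bail stays up, further over it falls back.
- bail_crown (a point): Middle of the bail's crown (centre of the rod), 112 mm from the hinge line; turns with the bail. Its y axis runs along the crown, its z axis points away from the hinge. The bail is one bent steel rod, 8 mm thick: seen square on it has a straight crown, then a narrow neck of two parallel straight legs 54 mm apart between centres (62 mm over the outside, 46 mm inside) reaching 46 mm back from the crown, then the legs spread to the ears.
- hook: The empty hook: steel bracket bolted over the rail, with a 10 mm round prong that sticks out level about 70 mm from the bracket towards the robot side and has an upturned end. Fixed. Origin: middle of the rail tube, 225 mm above the bench; -x points along the prong away from the rail, y along the rail, z up.
- hook_seat (a point): Middle of the upper side of the empty hook's level prong, where the crown should rest; 240 mm above the bench. Axes as the hook's. The bracket face is 34 mm from it in +x, the upturned end 32 mm from it in -x and 30 mm higher than it at its top. The rail tube behind is 40 mm square, its top 5 mm and the top of the bracket on it 13 mm higher than this point.
- used_seat (a point): The same point on the other hook of the rail, about 240 mm along the rail, which already carries a steel cable handle (130 mm wide, hanging down 145 mm) and is not free.
- rail: Dark square steel tube, 600 mm long along its y axis, on two legs 520 mm apart standing on the bench. Origin on the bench under its middle. Fixed.
- chalk_a_mid (a point): Centre of a white chalk block 52 x 26 x 50 mm, loose, standing in the pail.
- chalk_b_mid (a point): Centre of the second, like chalk block, beside the first in the pail.
- dumbbell_mid (a point): Centre of a loose dumbbell with hexagonal ends, 200 mm long along its x axis, 70 mm high, 2 kg. Bystander.
- shaker_mid (a point): Centre of a grey shaker bottle, 72 mm across and 160 mm high. Bystander.
- collar_mid (a point): Centre of a black bar collar, a ring 90 mm across and 35 mm high. Bystander.
Not all that is in view belongs to the job. What is shaped like the pail but purple is not meant.

How it is judged:
By the outcome, as a careful person would: the job done as asked, in the order asked, and still so for the second after the job is handed in, with the robot touching nothing.
It also fails if it takes over 70 s, if anything falls off the work surface, if the arm or the gripper's body presses on something with over 40 N, if the wrist force passes 120 N, or if a joint passes its speed limit or range.

## Working session

There is one attempt and no reset: what is moved stays moved. The work goes in short steps, each a Python script; the robot and the scene stay as the last script left them, time stands still between calls to the robot, and variables do not carry over. Pictures are saved under pics/ and viewed, at most 10 in all, crops included, and the job is handed in when it is done.

```bash
ls; mkdir -p pics
cat > h.py <<'E'
import numpy as np, cv2
from rig import *
def ray(c,at):
    R=cv2.Rodrigues(np.array(c["rvec"],float))[0]; t=np.array(c["tvec"],float).ravel()
    uv=np.array([[[at[1],at[0]]]],float)
    d=cv2.undistortPoints(uv,np.array(c["K"]),None).ravel()
    return -R.T@t, R.T@np.array([d[0],d[1],1.])
def onz(c,at,z):
    o,d=ray(c,at); return o+d*(z-o[2])/d[2]
def tri(rs):
    A=np.zeros((3,3));b=np.zeros(3)
    for o,d in rs:
        d=d/np.linalg.norm(d);P=np.eye(3)-np.outer(d,d);A+=P;b+=P@o
    p=np.linalg.solve(A,b)
    return p,[float(np.linalg.norm((np.eye(3)-np.outer(d,d)/(d@d))@(p-o))) for o,d in rs]
def proj(c,p):
    return cv2.projectPoints(np.array([p],float),np.array(c["rvec"],float),np.array(c["tvec"],float),np.array(c["K"]),None)[0].ravel()
E
python3 - <<'E'
from h import *
np.set_printoptions(precision=3,suppress=True)
s,t=capture("side"),capture("top")
cv2.imwrite("pics/a.png",np.vstack([np.hstack([s["img"],t["img"]])])[:, :] if 0 else cv2.resize(np.hstack([s["img"],t["img"]]),(800,300)))
cv2.imwrite("pics/s.png",s["img"]);cv2.imwrite("pics/t.png",t["img"])
for n in ["pail","pail_mid","bail_crown","hook_seat","used_seat","hook","rail","chalk_a_mid","dumbbell_mid","shaker_mid","collar_mid"]:
    for k,c in (("s",s),("t",t)):
        print(n,k,[(np.round(r["at"],1).tolist(),round(r["conf"],2)) for r in place_of(n,c)[:4]])
for k,c in (("s",s),("t",t)): print(k,ray(c,(192,256)))
print(sense()["time"])
E
```

```text
pics
pail s [([264.7, 259.5], 0.72), ([302.9, 305.7], 0.63), ([316.2, 199.4], 0.61)]
pail t [([210.2, 280.7], 0.94), ([286.3, 314.4], 0.93), ([205.3, 342.6], 0.87), ([114.8, 286.8], 0.64)]
pail_mid s [([247.5, 257.9], 0.66)]
pail_mid t [([205.8, 282.2], 0.91), ([203.8, 347.8], 0.69), ([288.8, 319.5], 0.65), ([206.3, 241.3], 0.54)]
bail_crown s [([242.4, 193.5], 0.81), ([232.9, 308.8], 0.72), ([208.2, 236.1], 0.68)]
bail_crown t [([205.8, 239.5], 0.77), ([300.4, 326.1], 0.74), ([196.3, 357.7], 0.74)]
hook_seat s [([132.3, 274.8], 0.81), ([253.3, 263.2], 0.51)]
hook_seat t [([109.9, 177.4], 0.9)]
used_seat s [([163.5, 329.1], 0.66)]
used_seat t [([111.4, 287.6], 0.59)]
hook s [([135.1, 293.1], 0.81)]
hook t [([84.7, 178.3], 0.73)]
rail s []
rail t []
chalk_a_mid s []
chalk_a_mid t [([215.2, 280.5], 0.68)]
dumbbell_mid s [([174.8, 191.3], 0.56)]
dumbbell_mid t [([198.5, 98.0], 0.91)]
shaker_mid s [([326.5, 328.2], 0.77)]
shaker_mid t [([223.5, 412.8], 0.85)]
collar_mid s [([201.6, 204.1], 0.65)]
collar_mid t [([210.2, 162.2], 0.77)]
s (array([-0.008, -0.959,  0.733]), array([ 0.428,  0.766, -0.479]))
t (array([ 0.38 , -0.058,  1.222]), array([ 0.107, -0.007, -0.994]))
1.2
```

View pics/s.png

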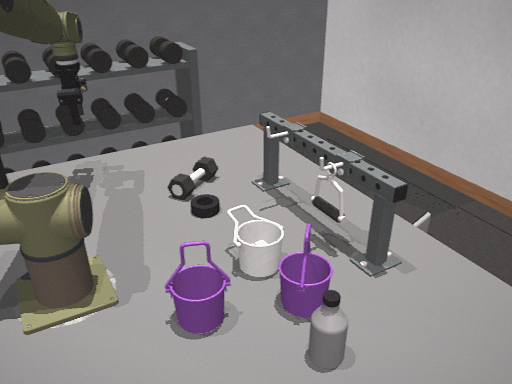

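View pics/t.png

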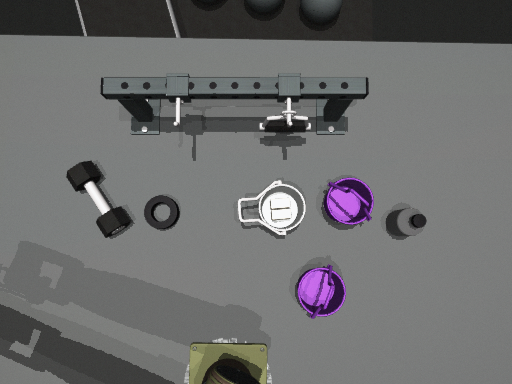

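The pictures show three pail-like things. In the top view they are the bare-metal pail at (208,281), with its bail lying left to a crown at (206,240), and purple pails at (203,348) and (291,321). In the side view they are metal (248,258), purple (298,200) and purple (285,305). I choose the bare-metal one, which has white chalk in it. The empty hook is at top (110,177). The hook at (111,288) holds the cable handle.

Run:
```python
from h import *
np.set_printoptions(precision=4,suppress=True)
s,t=capture("side"),capture("top")
def near(q,c,p):
    r=[np.array(x["at"]) for x in place_of(q,c)]
    r=[a for a in r if np.hypot(*(a-p))<14]
    return r[0] if r else None
for q,ps,pt in [("pail",(264,259),(210,281)),("pail_mid",(247,258),(206,282)),("bail_crown",(208,236),(206,240)),("hook_seat",(132,275),(110,177)),("used_seat",(163,329),(111,288)),("hook",(135,293),(85,178)),("collar_mid",(201,204),(210,162)),("dumbbell_mid",(175,191),(198,98)),("shaker_mid",(326,328),(223,413))]:
    a,b=near(q,s,ps),near(q,t,pt)
    if a is not None and b is not None: print(q,*tri([ray(s,a),ray(t,b)]))
    z={"pail":0,"pail_mid":.05,"bail_crown":.118,"hook_seat":.24,"used_seat":.24,"hook":.225}.get(q)
    if z is not None:
        print("   onz t",None if b is None else onz(t,b,z)," s",None if a is None else onz(s,a,z))
print("rail ends",onz(t,(80,103),.245),onz(t,(80,366),.245))
c=np.hstack([cv2.resize(t["img"][160:250,220:320],None,fx=4,fy=4),cv2.resize(s["img"][190:280,210:310],None,fx=4,fy=4)])
cv2.imwrite("pics/crop.png",c)
```

```text
pail [ 0.4606 -0.1321  0.0037] [0.0029426281222476544, 0.002942628122247594]
   onz t [ 0.4635 -0.1336  0.    ]  s [ 0.4602 -0.1269  0.    ]
pail_mid [ 0.4653 -0.1294  0.0416] [0.004112637203605812, 0.004112637203605861]
   onz t [ 0.4684 -0.1307  0.05  ]  s [ 0.4556 -0.1383  0.05  ]
   onz t None  s [ 0.4643 -0.0106  0.118 ]
hook_seat [0.667  0.1154 0.2445] [0.0001084767986823216, 0.00010847679868218705]
   onz t [0.6682 0.1163 0.24  ]  s [0.6734 0.1254 0.24  ]
used_seat [ 0.6636 -0.1455  0.244 ] [0.0012875359322972399, 0.0012875359322972058]
   onz t [ 0.6659 -0.1465  0.24  ]  s [ 0.6675 -0.1387  0.24  ]
hook [0.7361 0.1211 0.2141] [0.001078414537484134, 0.0010784145374841201]
   onz t [0.7332 0.1187 0.225 ]  s [0.7192 0.0983 0.225 ]
collar_mid [0.4523 0.1901 0.0231] [0.005908542811136917, 0.005908542811136866]
dumbbell_mid [0.4757 0.3587 0.0401] [0.0047295863692261965, 0.004729586369226325]
shaker_mid [ 0.4291 -0.4617  0.0888] [0.0003000902281101701, 0.00030009022811021803]
rail ends [0.7352 0.2862 0.245 ] [ 0.7461 -0.3122  0.245 ]
```

View pics/crop.png

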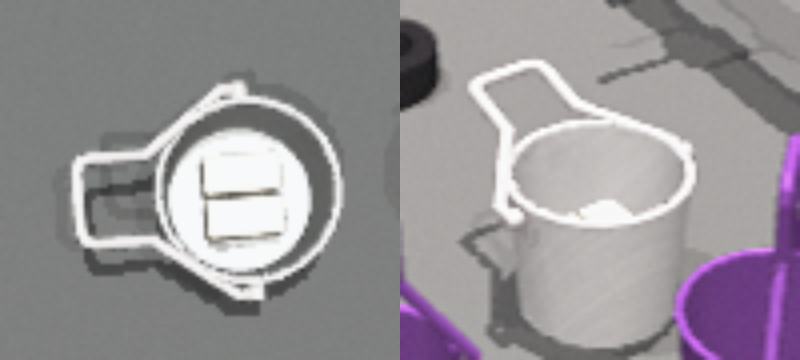

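The crop shows the bare-metal pail with two chalk blocks. The crown is at crop (79,202), i.e. top px (210.5,240), and the ears are at px (182.5,279) and (233.8,282.5). I'll move above the crown and take a closer look.

```bash
cat >> h.py <<'E'
np.set_printoptions(precision=4,suppress=True)
from scipy.spatial.transform import Rotation as Ro
def down(ang):  # tool z down, tool y at world yaw ang
    y=np.array([np.cos(ang),np.sin(ang),0]);z=np.array([0,0,-1.])
    return Ro.from_matrix(np.column_stack([np.cross(y,z),y,z])).as_rotvec()
def wristcap():
    s=sense();c=capture("wrist")
    T=np.eye(4);T[:3,:3]=Ro.from_rotvec(s["ee_rot"]).as_matrix();T[:3,3]=s["tool_pos"]
    W=np.linalg.inv(T@np.array(c["T_tool_cam"]))
    c["rvec"]=Ro.from_matrix(W[:3,:3]).as_rotvec();c["tvec"]=W[:3,3];return c
E
python3 - <<'E'
from h import *
s,t=capture("side"),capture("top")
cr=onz(t,(210.5,240),.118);e1=onz(t,(182.5,279),.088);e2=onz(t,(233.8,282.5),.088)
print(cr,e1,e2,(e1+e2)/2,np.linalg.norm(e1-e2),np.linalg.norm(cr-(e1+e2)/2))
d=cr-(e1+e2)/2; a=np.arctan2(d[1],d[0]);e=e1-e2;print(a,np.arctan2(e[1],e[0]))
S=sense();print(Ro.from_rotvec(S["ee_rot"]).as_matrix())
for ang in (a,a+np.pi): print(inverse_kinematics([cr[0],cr[1],.3],down(ang)))
for ang in (.015+np.pi/2,.015-np.pi/2): print("hook",inverse_kinematics([.667,.116,.3],down(ang)))
for ang in (0,np.pi): print("g",inverse_kinematics([.463,-.13,.3],down(ang)))
print(capture("wrist")["T_tool_cam"])
E
```

```text
[ 0.4516 -0.0272  0.118 ] [ 0.5276 -0.1256  0.088 ] [ 0.3958 -0.136   0.088 ] [ 0.4617 -0.1308  0.088 ] 0.13224908595011756 0.10833835259932109
1.6678306568023824 0.07822516045674849
[[-0.9592  0.2828 -0.    ]
 [ 0.2828  0.9592 -0.    ]
 [ 0.     -0.     -1.    ]]
[-0.1789 -0.3645  1.9815 -0.      1.5245 -1.8467]
[-0.1789 -0.3645  1.9815 -0.      1.5245  1.2948]
hook [ 0.0929  0.1503  1.5072  0.      1.4841 -1.4929]
hook [ 0.0929  0.1503  1.5072 -0.      1.4841  1.6487]
g [-0.3854 -0.2945  1.9283 -0.      1.5077 -0.3854]
g [-0.3854 -0.2945  1.9283  0.      1.5077  2.7562]
[[ 0.0003 -0.9565 -0.2918  0.0825]
 [ 1.      0.0002  0.0003  0.0016]
 [-0.0002 -0.2918  0.9565 -0.1545]
 [ 0.      0.      0.      1.    ]]
```

Run:
```python
from h import *
gripper_to(.04)
goto([.4516,-.0272,.25],down(1.655+np.pi))
c=wristcap()
for q in ("bail_crown","pail_mid","pail"):
    for r in place_of(q,c)[:3]:
        print(q,np.round(r["at"]),round(r["conf"],2),onz(c,r["at"],{"bail_crown":.118,"pail_mid":.05,"pail":0}[q]))
print("exp px crown",proj(c,[.4516,-.0272,.118]),"ears",proj(c,[.5276,-.1256,.088]),proj(c,[.3958,-.136,.088]))
cv2.imwrite("pics/w1.png",c["img"]);print(sense()["time"],sense()["tool_pos"])
```

```text
bail_crown [186. 265.] 0.65 [ 0.4532 -0.0261  0.118 ]
pail_mid [164. 505.] 0.79 [ 0.4848 -0.3049  0.05  ]
exp px crown [265.9291 188.0416] ears [370.9514 114.6571] [358.1647 236.1026]
6.0833 [ 0.4517 -0.0268  0.25  ]
```

View pics/w1.png

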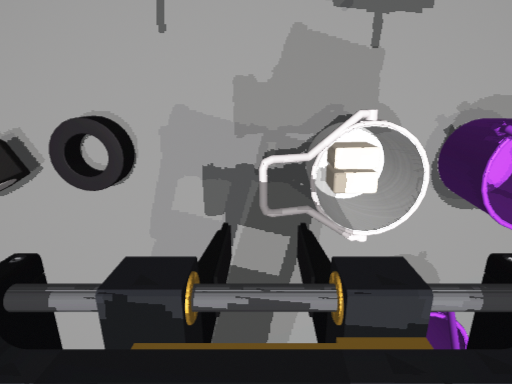

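Wrist view: the crown is at (265,186) and the ears at (372,112) and (360,237), matching the predictions within 2 px. Next I grip the crown lightly and swing the bail up along its arc.

Run:
```python
from h import *
yaw=1.655; x=np.array([np.cos(yaw),np.sin(yaw),0])
H=np.array([.4622,-.1325,.088])
cr=lambda th:H+.112*np.sin(th)*x+np.array([0,0,.112*np.cos(th)])
o=down(yaw+np.pi)
p=cr(1.3);print(p)
print(move_linear(p+[0,0,.03],feed=.12,ori=o))
print(move_linear(p-[0,0,.002],feed=.06,max_force=8))
gripper_to(.0,grip_force=5)
f0=np.array(sense()["ft_force"]);print(sense()["finger_gap"],sense()["grip_force"],f0)
for th in np.linspace(1.3,0,9)[1:]:
    st=move_linear(cr(th)-[0,0,.002],feed=.08,max_force=12)
    s=sense();print(round(th,2),st,s["tool_pos"],np.array(s["ft_force"])-f0,round(s["finger_gap"],4))
    if st: break
print(s["time"])
c=capture("side");cv2.imwrite("pics/s2.png",cv2.resize(c["img"][130:330,150:350],None,fx=2.5,fy=2.5))
```

```text
[ 0.4531 -0.025   0.118 ]
False
False
0.007622793283802081 4.998790696263313 [-0.7495 -2.292  -0.9702]
1.14 False [ 0.4545 -0.0314  0.1342] [1.9039 3.4962 0.9315] 0.0078
0.98 False [ 0.4551 -0.0402  0.1498] [2.6584 5.1206 2.4308] 0.0079
0.81 False [ 0.4558 -0.0512  0.1634] [1.1394 7.0269 4.4963] 0.0076
0.65 False [ 0.4567 -0.0647  0.1752] [0.9323 6.1664 5.2183] 0.0075
0.49 False [ 0.4577 -0.0802  0.1848] [1.1675 5.3667 4.1613] 0.0078
0.32 False [ 0.4591 -0.097   0.1919] [0.9507 3.7549 4.9987] 0.0077
0.16 False [ 0.4607 -0.1148  0.1964] [0.6381 2.7946 3.8273] 0.0078
0.0 False [ 0.4622 -0.1331  0.1979] [1.931  2.2185 2.7713] 0.0079
11.3917
```

View pics/s2.png

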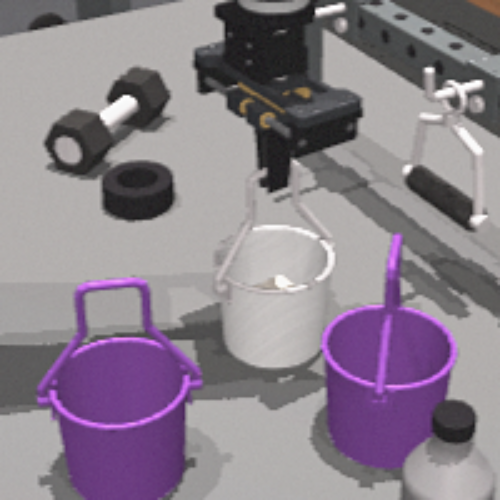

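The bail is upright, gripped at crop (275,175), and the pail is still on the bench. Now I let go and look again.

Run:
```python
from h import *
gripper_to(.04);hold(.3)
p=np.array(sense()["tool_pos"]);move_linear(p+[0,0,.08],feed=.12);hold(.2)
s,t,w=capture("side"),capture("top"),wristcap()
rs=[]
for c,ex in ((s,p),(t,p),(w,p)):
    e=proj(c,ex);
    for r in place_of("bail_crown",c):
        a=np.array(r["at"])
        if np.hypot(a[1]-e[0],a[0]-e[1])<20: print(e[::-1],a,round(r["conf"],2),onz(c,a,.2)); rs.append(ray(c,a)); break
    else: print(e[::-1],"none")
if len(rs)>1: print(tri(rs))
S=sense();print(S["time"],S["ft_force"])
def crop(c):
    u,v=proj(c,p-[0,0,.05]).astype(int);u=np.clip(u,75,437);v=np.clip(v,75,309)
    return cv2.resize(c["img"][v-75:v+75,u-75:u+75],(390,390))
cv2.imwrite("pics/s3.png",np.hstack([crop(t),crop(w)]))
for n,c in (("t",t),("w",w)):
    u,v=proj(c,p-[0,0,.05]).astype(int);print(n,np.clip(u,75,437)-75,np.clip(v,75,309)-75)
```

```text
[197.7096 258.8791] [194.8 259.7] 0.89 [ 0.4693 -0.124   0.2   ]
[204.4285 284.5384] [199.2 285.9] 0.62 [ 0.4743 -0.1354  0.2   ]
[205.9116 265.8915] [210.5 264.7] 0.68 [ 0.459  -0.1318  0.2   ]
(array([ 0.4667, -0.1331,  0.208 ]), [0.003420558342917877, 0.006986733147444471, 0.004727745790953294])
13.8083 [ 0.03   -0.0897 -0.1598]
t 208 131
w 190 113
```

View pics/s3.png

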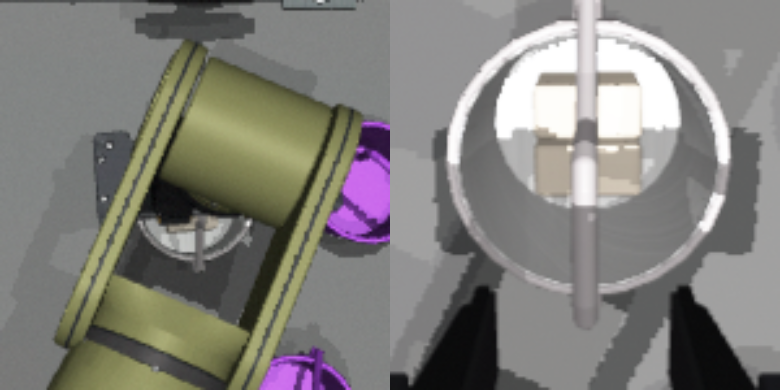

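The bail stands by itself. In the wrist crop it is a vertical line at column 587 across the rim, with the rim centre at about (588,157). Next I grip the neck across its two legs, tool y along the hinge line, with the crown left free above the grip.

Run:
```python
from h import *
w=wristcap()
px=lambda u,v:(113+v/2.6,190+(u-390)/2.6)
P=[onz(w,px(*q),.1) for q in ((587,23),(587,291),(449,157),(728,157))]
print("rim c",(P[0]+P[1])/2,(P[2]+P[3])/2,np.linalg.norm(P[0]-P[1]),np.linalg.norm(P[2]-P[3]),"ear",onz(w,px(587,318),.088))
c=np.array([((P[0]+P[1])/2)[0],((P[2]+P[3])/2)[1]])
print(c, "old .4622 -.1331")
if np.hypot(*(c-[.4622,-.1331]))>.012: raise SystemExit
g=np.array([c[0],-.1331,.18]); o=down(.084)
goto([g[0],g[1],.30],o)
gripper_to(.095)
print(move_linear([g[0],g[1],.18],feed=.08,max_force=6),sense()["tool_pos"])
gripper_to(0,grip_force=30);s=sense();print(s["finger_gap"],s["grip_force"],s["ft_force"])
print(move_linear([g[0],g[1],.20],feed=.05));hold(.2)
s=sense();print(s["finger_gap"],s["ft_force"],s["time"])
k=capture("side");cv2.imwrite("pics/s4.png",cv2.resize(k["img"][130:300,190:340],None,fx=3,fy=3))
```

```text
rim c [ 0.4625 -0.133   0.1   ] [ 0.4655 -0.1334  0.1   ] 0.11728729276722752 0.11855317159831136 ear [ 0.3853 -0.1398  0.088 ]
[ 0.4625 -0.1334] old .4622 -.1331
False [ 0.4628 -0.1332  0.1806]
0.06116539071647038 29.999917466193438 [-2.3977 -0.8854  1.9483]
False
0.06133420918072064 [-0.1339  0.8395 -8.2109] 19.3417
```

View pics/s4.png

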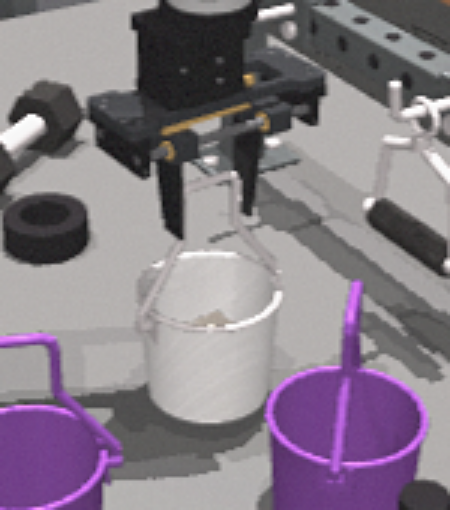

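The neck is held at 61 mm, the lift reads 8 N, and the crown is free above the pads at crop (210,180). I'll carry the pail to just in front of the hook and check.

Run:
```python
from h import *
o=down(.015+np.pi/2)
move_linear([.463,-.133,.285],feed=.1)
move_linear([.50,-.01,.285],feed=.08,ori=down(.8))
move_linear([.56,.116,.285],feed=.08,ori=o)
hold(.5)
s=sense();print(s["tool_pos"],s["ft_force"],s["finger_gap"],s["time"])
w=wristcap();t=capture("top");sd=capture("side")
for n,c in (("w",w),("t",t),("s",sd)):
  for q,e in (("hook_seat",[.667,.116,.24]),("bail_crown",[.56,.116,.305])):
    print(n,q,proj(c,e)[::-1],[(np.round(r["at"],1),round(r["conf"],2),onz(c,r["at"],e[2])) for r in place_of(q,c)[:3]])
cv2.imwrite("pics/s5.png",np.hstack([cv2.resize(w["img"],(400,300)),cv2.resize(sd["img"][80:260,190:430],(400,300))]))
```

```text
[0.56  0.116 0.285] [-0.5573  0.1246 -8.2875] 0.06121224173479326 24.5417
w hook_seat [345.6563 259.9221] [(array([342.7, 265.2]), 0.82, array([0.664 , 0.1202, 0.24  ]))]
w bail_crown [271.0997 260.8558] []
t hook_seat [111.2234 177.3077] [(array([111.1, 179.1]), 0.95, array([0.6674, 0.1119, 0.24  ])), (array([198.1,  96.7]), 0.31, array([0.4661, 0.2884, 0.24  ]))]
t bail_crown [152.0382 170.4202] [(array([298.8, 325.7]), 0.75, array([ 0.2623, -0.2104,  0.305 ])), (array([195.7, 358.2]), 0.59, array([ 0.4744, -0.2781,  0.305 ])), (array([167.4, 186.8]), 0.33, array([0.528 , 0.0806, 0.305 ]))]
s hook_seat [132.7881 277.6351] [(array([132.2, 274.8]), 0.87, array([0.6622, 0.1243, 0.24  ]))]
s bail_crown [117.8475 245.4291] [(array([117.4, 247.4]), 0.71, array([0.5665, 0.1165, 0.305 ])), (array([231.5, 304.2]), 0.6, array([ 0.3775, -0.4372,  0.305 ])), (array([240.9, 192.7]), 0.58, array([ 0.2018, -0.3703,  0.305 ]))]
```

View pics/s5.png

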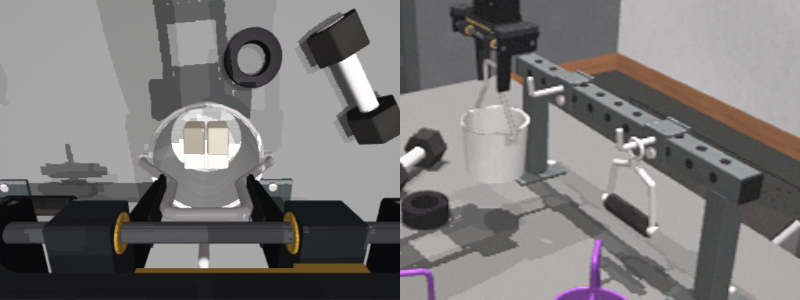

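Wrist view: the crown centre (column ~266) lines up with the prong (column 265). The side view shows the pail upright and the hook clear ahead of it. I'll go over the upturned end and lower it on.

Run:
```python
from h import *
print(move_linear([.667,.117,.285],feed=.06,max_force=8));hold(.5)
print(sense()["tool_pos"],sense()["ft_force"])
print(move_linear([.667,.117,.232],feed=.05,max_force=6),sense()["ft_force"])
print(move_linear([.667,.117,.212],feed=.012,max_force=5))
s=sense();print(s["tool_pos"],s["ft_force"],s["finger_gap"],s["time"])
sd=capture("side");w=capture("wrist")
cv2.imwrite("pics/s6.png",np.hstack([cv2.resize(w["img"],(400,300)),cv2.resize(sd["img"][85:205,210:370],(400,300))]))
```

```text
False
[0.6665 0.1171 0.2847] [-5.1324 -0.2027 -9.4636]
True [-0.4545 -0.6464 -9.2582]
True
[0.6666 0.117  0.2249] [0.5209 1.0473 5.2261] 0.06150009747706205 30.4917
```

View pics/s6.png

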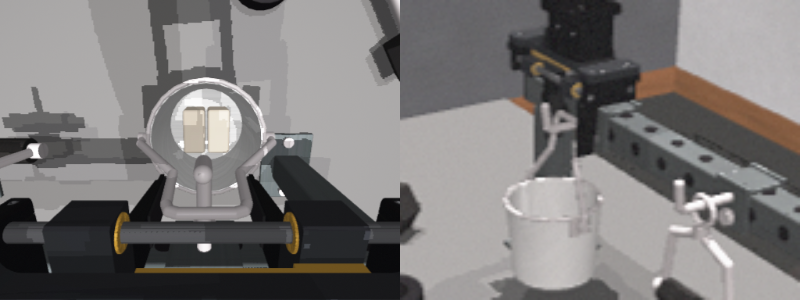

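The crown sits on the prong: TCP z 0.225 puts the crown at 0.245, and the load has transferred. The upturned end is on the robot side at wrist crop (203,170). I'll let go and back off.

Run:
```python
from h import *
p=np.array(sense()["tool_pos"]);move_linear(p+[0,0,.0007],feed=.01)
gripper_to(.092);hold(.3)
print(sense()["ft_force"])
print(move_linear([p[0],p[1],.33],feed=.06,max_force=6))
move_linear([p[0]-.15,p[1],.38],feed=.12);hold(1)
s=sense();print(s["time"],s["ft_force"])
sd=capture("side");w=capture("wrist")
cv2.imwrite("pics/s7.png",np.hstack([cv2.resize(w["img"],(400,300)),cv2.resize(sd["img"][85:265,170:410],(400,300))]))
```

```text
[-0.1783 -0.6293 -0.1938]
False
36.7083 [ 0.5986 -0.0517 -0.3734]
```

View pics/s7.png

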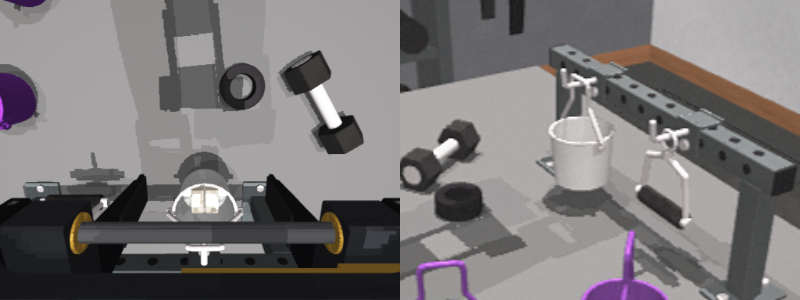

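The pail hangs upright on the empty hook with the crown at side crop (578,85). The chalk is inside (wrist crop (203,200)) and the bystanders are in place.

```bash
python3 -c "
from rig import *
hold(1);print(close_job())"
```

```text
the job is handed in; nothing more can be done
None
```

The pail hangs upright by its crown on the empty hook with the chalk inside, and the dumbbell, shaker and collar were not touched; I handed the job in at about 38 s of the 70 s allowed, and no verdict was returned.

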